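# Shut the valve left open on the torch valve bank and bleed the line

## Robot

A 6-joint arm with a two-finger parallel gripper is mounted at the origin on a cart in front of the work surface, level with it; the furniture and walls round the work are solid. World frame = base frame: x ahead of the robot, y to its left, z up, the work surface at z = 0. Lengths are in m, angles in rad, forces in N, time in s.
With the tool pointing down it reaches from about 0.25 to 0.775 m from the base axis. Payload 4 kg.
Tool frame: the origin (TCP) lies at the very end of the fingers, on their centre line; the grasp point (between the pads) lies robot.grip_depth behind it (robot.grip_depth is the distance from the TCP to the grasp point, in m); z points along the fingers, y is the line along which they close (so a half turn about z gives the same grasp; the last joint's range is limited). The gripper opens to 94 mm and grips with 3 to 60 N. Pads are 16 mm wide; open, the fingers measure 119 mm over their backs; the gripper's body (75 mm by 177 mm) begins 78 mm behind the grasp point.
Start: joints at [-1.367, 0.087, 1.371, -0, 1.684, -0.103], TCP at [0.166, -0.524, 0.206] pointing down, gripper open.
Joint ranges: [-3.1, 3.1], [-0.76, 2.03], [0.27, 2.55], [-1.08, 4.22], [0.17, 2.65], [-2.57, 2.57]. Speed limits (rad/s): [2.79, 2.79, 3.14, 3.14, 3.14, 3.14].

## Interface

Orientations are given as a unit quaternion [w, x, y, z].
In Python, from cell import sensors, eyes, order, robot gives the robot as it stands.
- The arm moves only by the shell command python3 -m inch 'ROWS' [OPENING] [FORCE]. ROWS is JSON, a list of rows, each an object with "offset": the shift along the tool's x, y, z in units of 40 mm (1.0 is 40 mm), a list of three; "delta_rot": the turn, a rotation vector about the tool's x, y, z in units of 5 degrees (1.0 is 5 degrees), a list of three. A call has 1 to 20 rows; each row shifts and turns the commanded pose from where the row before left it, along the tool's axes as they then stand; what a row does not reach is not made up. A row lasts 1/8 s, in which the tool goes at most 62.5 mm and 10.7 degrees, less where a joint would pass 70% of its speed; a pose out of reach is approached as far as the arm can. A call is refused whole if a number of a shift passes 1 or a number of a turn 1, either way. A call with a gripper value outside its range is refused whole. OPENING is the finger opening in mm, from 0 to 94, set as the call begins (- or left out, the last holds). The fingers move at their own pace and stop on an object; FORCE is the grip in N (left out, the last holds). Time passes only in rows, so rows that do not move let the fingers close. It gives the time, the measured TCP pose, the force, the opening and the grip force at its end, in the units of the state.
- sensors.state(): the state, without advancing time (a new reading comes with each control period).
- eyes.grab_frame(name): name is "side" or "top" or "wrist"; returns (picture, depth): 480x640x3 uint8, red, green, blue; 480x640 float32, m along the optical axis (not along the pixel's ray), 0 where there is no reading.
- eyes.calibration(name): a dict with "intrinsics" (3x3 intrinsics, pixels), "dist" ([k1, k2, p1, p2, k3] as OpenCV has them; the pictures are not rectified), "world_from_camera" (4x4, takes a point from camera to world coordinates). Camera axes: x right, y down, z forward; pixel columns grow to the right and rows downward; lengths in m; the calibration is good to about 2 mm. A picture is of the moment at which its call begins: read the wrist's pose just before it. calibration takes no time and is no camera call; for the wrist camera it gives the pose at the moment of the call.
- order.finish_job(): hands the job in; it is judged then, once.
The state is a dict: "clock": time; "joint_positions": joint angles; "joint_velocities": joint speeds; "tau": joint torques, N m; "ee_pos": TCP position; "orientation": TCP orientation; "ft_force": force on the tool from outside, world axes, zero at the start; "torque": the same for the moment, N m; "gripper_width": opening from 0.0 (shut) to 1.0 (fully open); "gripper_force": force on a finger pad.
Only numpy, scipy, OpenCV 4.12 (cv2) and the standard library are available. Lean on these libraries where they do the work, as an engineer would, in place of code of your own. Each camera call takes 0.05 s, during which the arm holds its last target. There are 200 camera calls.

## Task

One of the four valves on the bank on the bench has been left open: its bar handle stands turned out of line with the other three. Turn it clockwise (seen from above) until you feel it seat and nip it up just snug, without forcing the soft seat, which is not at the same angle from valve to valve; then push the round bleed button at the end of the bank fully in and let it come out again. Do not touch the other three valves, and leave the torch and the other things lying round the bank where they are.

Things in the scene. Friction and masses are not known exactly. Their poses are not given: they have to be found in the camera images.
- bank: Valve bank: grey box 96 mm deep (x), 350 long (y), 45 high, fixed on the bench, brass hose barbs at the far side. Origin: centre of its underside; y runs along the row. The valves stand on its top on this line, 62 mm apart, at y = -125, -63, -1 and +61 mm (which is where changes), the bleed button at +132 mm.
- open_valve_grip (a point): Grip point of the open valve, on its upright axis, 36 mm above the bank's top. Black bar handle 36 mm long (y axis), 12 mm thick (x axis), 28 mm high (20 to 48 mm above the bank). Below: 12 mm stem, brass ring (30 mm across, top 12 mm above the bank), 40 mm flange. Clockwise from above shuts it; it turns freely (0.02 N m) up to the seat and stays where left.
- open_valve_tip (a point): Point on the end of the same handle, 18 mm from the axis (grip point's +y). The handle stands open, turned 49 to 69 degrees anticlockwise from its own seat; the seat is worn, so the handle meets it anywhere within 20 degrees either side of the row's line.
- seat_pad (a joint): How far the soft pad of the open valve's seat, out of sight inside it, is squeezed, m: 0 until the handle meets the seat. From there the handle carries the brass ring round with it and squeezes the pad 1 mm per 0.1 rad; turning then takes 0.20 N m at first, 0.32 at 2 mm (0.05 less at rest; grip with 20 to 40 N). It stays when let go. Snug is 0.3 to 2.0 mm; above that it is forced.
- valve_b: A shut valve of the row, the same make as the open one: black bar handle 36 x 12 x 28 mm, lying within about 9 degrees of the row's line, its top 48 mm above the bank's top. Origin on its axis at the bank's top, 45 mm above the bench. It turns easily and must not be touched.
- valve_c: Another shut valve of the row, the same make as the open one: black bar handle 36 x 12 x 28 mm, lying within about 9 degrees of the row's line, its top 48 mm above the bank's top. Origin on its axis at the bank's top, 45 mm above the bench. It turns easily and must not be touched.
- valve_d: The third shut valve of the row, the same make as the open one: black bar handle 36 x 12 x 28 mm, lying within about 9 degrees of the row's line, its top 48 mm above the bank's top. Origin on its axis at the bank's top, 45 mm above the bench. It turns easily and must not be touched.
- bleed_top (a point): Centre of the top of the bleed button, a black push button 24 mm across in a dark steel housing at the +y end of the bank's row.
- bleed (a joint): How far the bleed button is pushed in, m: 0 out, 0.006 fully in, where it takes 5 N; a spring brings it back out.
- torch: Hand torch lying loose before the bank, 133 x 36 x 20 mm. Leave it.
- tape_roll: Roll of masking tape lying loose at the bank's -y end, 78 mm across, 19 mm high. Leave it.
- parts_tin: Round aluminium tin, loose at the bank's +y end, 60 mm across, 22 mm high. Leave it.
- ring_clamp: Wooden ring clamp lying loose before the bank, 116 x 28 x 21 mm. Leave it.

How it is judged:
By the outcome, as a careful person would: the job done as asked, in the order asked, and still so for the second after the job is handed in, with the robot touching nothing.
It also fails if it takes over 54 s, if anything falls off the work surface, if the arm or the gripper's body presses on something with over 40 N, if the wrist force passes 120 N, or if a joint passes its speed limit or range.

## Working session

There is one attempt and no reset: what is moved stays moved. The work goes in short steps, Python scripts to look and compute and a shell command to move; the robot and the scene stay as the last step left them, time stands still between calls to the robot, and variables do not carry over. Pictures are saved under pics/ and viewed, at most 10 in all, crops included, and the job is handed in when it is done.

```bash
mkdir -p pics; ls
python3 - <<'E'
from cell import sensors, eyes, order, robot
import cv2,numpy as np
print(sensors.state(), robot.grip_depth)
for n in("top","side"):
    p,d=eyes.grab_frame(n); cv2.imwrite(f"pics/{n}0.png",p[:,:,::-1]); np.save(f"pics/{n}0.npy",d)
    print(n,eyes.calibration(n))
E
```

```text
pics
{'clock': 0.0, 'joint_positions': array([-1.36707917e+00,  8.79302384e-02,  1.37220839e+00, -2.54070859e-05,
        1.68358609e+00, -1.03106288e-01]), 'joint_velocities': array([ 0.00101887, -0.00130107,  0.00054103,  0.00050107,  0.00115992,
       -0.00024562]), 'tau': array([-7.57675070e-05, -3.40178275e+01, -3.02432942e+01,  7.18917092e-02,
        3.28360533e-02, -1.62543643e-04]), 'ee_pos': array([ 0.16599315, -0.52379496,  0.20434097]), 'orientation': array([-1.06404910e-03,  9.88255138e-01,  1.52809181e-01, -6.62129821e-05]), 'ft_force': array([-0.65128094, -0.46605306,  1.08122535]), 'torque': array([-0.0166611 ,  0.04954489, -0.0068454 ]), 'gripper_force': 0.0, 'gripper_width': 0.9993424045653141} 0.0188
top {'intrinsics': array([[476.4277317 ,   0.        , 324.78568288],
       [  0.        , 476.4277317 , 242.74352932],
       [  0.        ,   0.        ,   1.        ]]), 'dist': array([0.0145334, 0.       , 0.       , 0.       , 0.       ]), 'world_from_camera': array([[ 0.1640486 , -0.9641871 ,  0.20840175,  0.27449835],
       [-0.9864438 , -0.16121947,  0.03060908, -0.12414305],
       [ 0.00408553, -0.21059799, -0.97756422,  0.93625029],
       [ 0.        ,  0.        ,  0.        ,  1.        ]])}
side {'intrinsics': array([[457.38955937,   0.        , 324.59367135],
       [  0.        , 457.38955937, 241.5070849 ],
       [  0.        ,   0.        ,   1.        ]]), 'dist': array([0.00190965, 0.        , 0.        , 0.        , 0.        ]), 'world_from_camera': array([[-0.83372692, -0.33589132,  0.43826527,  0.09797994],
       [-0.5521363 ,  0.51675682, -0.65429955,  0.45770201],
       [-0.00670303, -0.78748931, -0.61629186,  0.60496258],
       [ 0.        ,  0.        ,  0.        ,  1.        ]])}
```

View pics/top0.png

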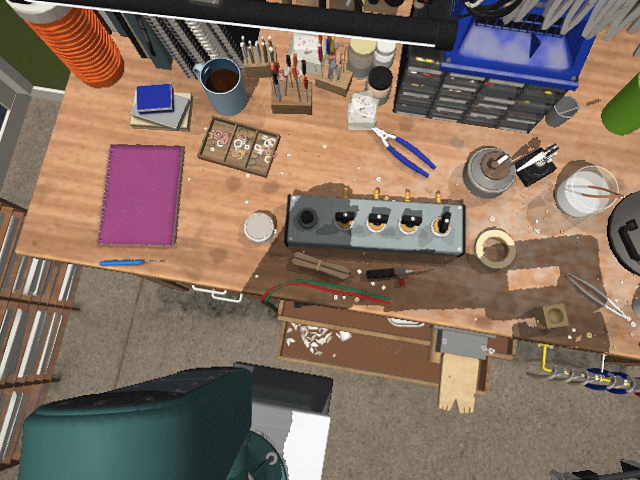

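View pics/side0.png

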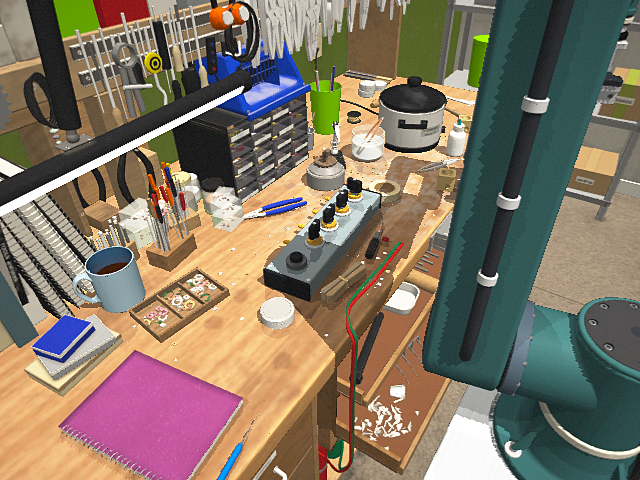

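The top view shows the bank at px (287–465, 195–255), with the button at (307,217). The valves are at (345,218), (377,221), (409,223) and (444,222), and the rightmost (-y) handle looks turned. Next I'll measure them with depth.

```bash
cat > h.py <<'E'
import cv2,numpy as np
def cloud(d,c):
    h,w=d.shape; v,u=np.mgrid[:h,:w]
    n=cv2.undistortPoints(np.stack([u,v],-1).reshape(-1,1,2).astype(float),c["intrinsics"],np.array(c["dist"])).reshape(h,w,2)
    P=np.dstack([n*d[...,None],d]); T=c["world_from_camera"]
    P=P@T[:3,:3].T+T[:3,3]; P[d==0]=np.nan
    return P
def bars(P,zlo=.080,zhi=.1,roi=None,mask=None):
    m=(P[...,2]>zlo)&(P[...,2]<zhi)
    if mask is not None: m&=mask
    n,l,s,_=cv2.connectedComponentsWithStats(m.astype(np.uint8))
    for i in range(1,n):
        if s[i,4]<12: continue
        q=P[l==i]; r=cv2.minAreaRect((q[:,:2]*1000).astype(np.float32))
        print(s[i],"mean",q.mean(0).round(4),"rect",np.round(r[0],1),np.round(r[1],1),round(r[2],1),"zmax",q[:,2].max().round(4))
E
python3 - <<'E'
from h import *; from cell import eyes
d=np.load("pics/top0.npy");P=cloud(d,eyes.calibration("top"))
box=np.zeros(d.shape,bool);box[185:262,275:475]=1
m=box&(abs(P[...,2]-.045)<.006)
r=cv2.minAreaRect((P[m][:,:2]*1000).astype(np.float32));print("bank",r,np.nanmedian(P[m][:,2]))
bars(P,.078,.11,mask=box)
print('--button');bars(P,.052,.078,mask=box&(np.arange(640)[None]<330))
c=cv2.imread("pics/top0.png")[170:280,240:520];cv2.imwrite("pics/c.png",cv2.resize(c,None,fx=2.8,fy=2.8,interpolation=cv2.INTER_CUBIC))
E
```

```text
bank ((519.2630615234375, -184.4600372314453), (98.4129638671875, 347.20703125), 6.1386399269104) 0.045806431984292795
[335 211  20   9 154] mean [ 0.5114 -0.1244  0.0912] rect [ 512.9 -124.7] [12.3 35.5] 14.3 zmax 0.0974
[440 211  11  21 153] mean [ 0.5303 -0.3078  0.0916] rect [ 531.7 -309. ] [12.8 36.9] 85.7 zmax 0.0966
[368 213  20  10 157] mean [ 0.5178 -0.1855  0.0912] rect [ 519.1 -185.6] [12.3 35.4] 5.8 zmax 0.0977
[401 215  21  10 162] mean [ 0.5243 -0.2468  0.0911] rect [ 525.5 -247.1] [12.2 35.1] 2.7 zmax 0.0973
--button
[297 207  20  21 332] mean [ 0.504  -0.0543  0.0609] rect [505.7 -53.9] [39.5 36.4] 10.0 zmax 0.0715
```

View pics/c.png

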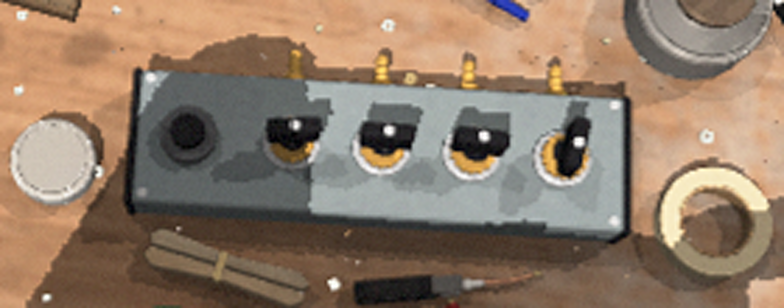

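The rightmost (-y) valve is the open one. Its axis measures (0.532, -0.309), which agrees with the bank-model prediction, and its top is at about 0.093. The bank's yaw is about 6°, and the handle stands about 80° anticlockwise of the row, so the seat should be at about +11° to +20°. I'll move above it.

```bash
python3 -m inch '[{"offset":[0.86,-0.2,0],"delta_rot":[0,0,0]},{"offset":[0.86,-0.2,0],"delta_rot":[0,0,0]},{"offset":[0.86,-0.2,0],"delta_rot":[0,0,0]},{"offset":[0.86,-0.2,0],"delta_rot":[0,0,0]},{"offset":[0.86,-0.2,0],"delta_rot":[0,0,0]},{"offset":[0.86,-0.2,0],"delta_rot":[0,0,0]},{"offset":[0.86,-0.2,0],"delta_rot":[0,0,0]},{"offset":[0.86,-0.2,0],"delta_rot":[0,0,0]},{"offset":[0.86,-0.2,0],"delta_rot":[0,0,0]},{"offset":[0.86,-0.2,0],"delta_rot":[0,0,0]},{"offset":[0.86,-0.2,0],"delta_rot":[0,0,0]},{"offset":[0.86,-0.2,0],"delta_rot":[0,0,0]}]' 36 30
python3 -m inch '[{"offset":[0,0,0],"delta_rot":[0,0,-1]},{"offset":[0,0,0],"delta_rot":[0,0,-1]},{"offset":[0,0,0],"delta_rot":[0,0,-1]},{"offset":[0,0,0],"delta_rot":[0,0,-1]},{"offset":[0,0,0],"delta_rot":[0,0,-1]},{"offset":[0,0,0],"delta_rot":[0,0,-1]},{"offset":[0,0,0],"delta_rot":[0,0,-1]},{"offset":[0,0,0],"delta_rot":[0,0,-1]},{"offset":[0,0,0],"delta_rot":[0,0,-1]},{"offset":[0,0,0],"delta_rot":[0,0,-1]},{"offset":[0,0,0],"delta_rot":[0,0,-1]},{"offset":[0,0,0],"delta_rot":[0,0,-1]},{"offset":[0,0,0],"delta_rot":[0,0,-1]},{"offset":[0,0,0],"delta_rot":[0,0,-1]},{"offset":[0,0,0],"delta_rot":[0,0,-1]},{"offset":[0,0,0],"delta_rot":[0,0,-1]}]'
python3 -m inch '[{"offset":[0,0,0],"delta_rot":[0,0,-1]},{"offset":[0,0,0],"delta_rot":[0,0,-1]},{"offset":[0,0,0],"delta_rot":[0,0,-1]},{"offset":[0,0,0],"delta_rot":[0,0,-1]},{"offset":[0,0,0],"delta_rot":[0,0,-1]},{"offset":[0,0,0],"delta_rot":[0,0,-1]},{"offset":[0,0,0],"delta_rot":[0,0,-1]},{"offset":[0,0,0],"delta_rot":[0,0,-1]},{"offset":[0,0,0],"delta_rot":[0,0,-1]},{"offset":[0,0,0],"delta_rot":[0,0,-1]},{"offset":[0,0,0],"delta_rot":[0,0,-1]},{"offset":[0,0,0],"delta_rot":[0,0,-1]},{"offset":[0,0,0],"delta_rot":[0,0,-1]},{"offset":[0,0,0],"delta_rot":[0,0,-1]},{"offset":[0,0,0],"delta_rot":[0,0,-1]},{"offset":[0,0,0],"delta_rot":[0,0,-0.6]},{"offset":[0,0,0],"delta_rot":[0,0,0]}]'
cat > look.py <<'E'
import sys
from h import *; from cell import eyes,sensors
from scipy.spatial.transform import Rotation as R
c=eyes.calibration("wrist");s=sensors.state();p,d=eyes.grab_frame("wrist")
cv2.imwrite("pics/"+sys.argv[1]+".png",p[:,:,::-1])
P=cloud(d,c);M=R.from_quat(np.roll(s["orientation"],-1)).as_matrix()
print("t",s["clock"],"tcp",s["ee_pos"].round(4),"toolx ang",np.degrees(np.arctan2(M[1,0],M[0,0])).round(2),"z",M[:,2].round(4),"q",s["joint_positions"].round(2),"M",s["torque"].round(3),"F",s["ft_force"].round(1),"w",s["gripper_width"]*94,s["gripper_force"])
m=(P[...,0]>.45)&(P[...,0]<.6)&(P[...,1]>-.37)&(P[...,1]<-.01)
bars(P,.088,.099,mask=m)
E
python3 look.py w1
```

```text
clock: 1.6
ee_pos: [0.5313, -0.3073, 0.2047]
orientation: [-0.0, 0.988, 0.153, -0.001]
ft_force: [-0.3, -0.4, -0.2]
gripper_width: 0.385
gripper_force: 0.0
clock: 3.6
ee_pos: [0.5304, -0.308, 0.2046]
orientation: [-0.001, 0.658, 0.753, -0.0]
ft_force: [0.8, 0.1, -0.2]
gripper_width: 0.386
gripper_force: 0.0
clock: 5.72
ee_pos: [0.5304, -0.308, 0.2048]
orientation: [-0.001, 0.039, 0.999, 0.0]
ft_force: [0.1, 1.0, -0.1]
gripper_width: 0.383
gripper_force: 0.0
t 5.725 tcp [ 0.5304 -0.308   0.2048] toolx ang 175.54 z [-1.e-03  7.e-04 -1.e+00] q [-0.62  0.23  1.21 -0.    1.7  -2.11] M [ 0.065 -0.182  0.009] F [ 0.1  1.  -0.1] w 36.04857575860399 0.0
[532 187  49  26 755] mean [ 0.5138 -0.1267  0.0922] rect [ 514.4 -125.6] [12.7 36.3] 11.4 zmax 0.0951
[452 204  49  22 733] mean [ 0.5203 -0.1879  0.0923] rect [ 520.9 -187. ] [12.4 36.4] 6.0 zmax 0.0951
[375 219  47  20 706] mean [ 0.5268 -0.2485  0.0924] rect [ 527.6 -248. ] [12.4 36.1] 2.8 zmax 0.0959
[312 220  16  45 664] mean [ 0.5332 -0.3095  0.0926] rect [ 533.7 -309.7] [12.  35.5] 85.3 zmax 0.0955
```

View pics/w1.png

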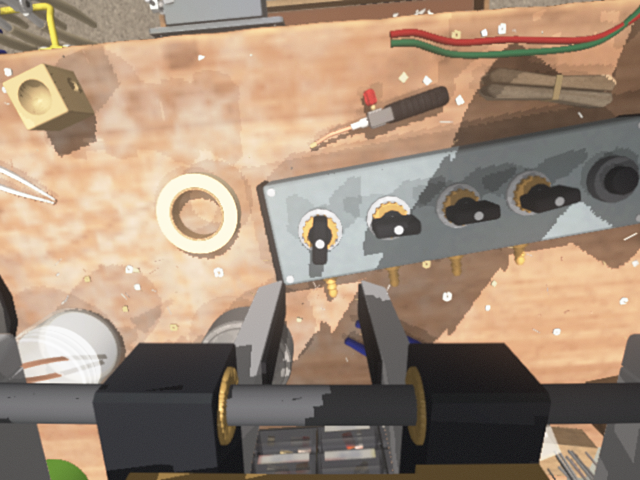

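The wrist view shows the open valve at px (320,235), in line with the tool, with its neighbour at (395,225). The handle is at (0.533, -0.3097) and lies at -4.6°, which matches the tool. I'll shift slightly, descend to z = 0.064 and grip.

```bash
python3 -m inch '[{"offset":[-0.065,-0.035,0],"delta_rot":[0,0,0]},{"offset":[0,0,0.5],"delta_rot":[0,0,0]},{"offset":[0,0,0.5],"delta_rot":[0,0,0]},{"offset":[0,0,0.5],"delta_rot":[0,0,0]},{"offset":[0,0,0.5],"delta_rot":[0,0,0]},{"offset":[0,0,0.5],"delta_rot":[0,0,0]},{"offset":[0,0,0.5],"delta_rot":[0,0,0]},{"offset":[0,0,0.3],"delta_rot":[0,0,0]},{"offset":[0,0,0.22],"delta_rot":[0,0,0]},{"offset":[0,0,0],"delta_rot":[0,0,0]}]'
python3 -m inch '[{"offset":[0,0,0],"delta_rot":[0,0,0]},{"offset":[0,0,0],"delta_rot":[0,0,0]},{"offset":[0,0,0],"delta_rot":[0,0,0]},{"offset":[0,0,0],"delta_rot":[0,0,0]},{"offset":[0,0,0],"delta_rot":[0,0,0]},{"offset":[0,0,0],"delta_rot":[0,0,0]}]' 6 32
python3 look.py w2
```

```text
clock: 7.02
ee_pos: [0.5329, -0.3096, 0.0642]
orientation: [-0.0, 0.039, 0.999, 0.0]
ft_force: [0.4, -0.1, 0.4]
gripper_width: 0.384
gripper_force: 0.0
clock: 7.78
ee_pos: [0.5335, -0.3097, 0.0654]
orientation: [0.0, 0.039, 0.999, -0.0]
ft_force: [0.5, 1.5, 4.7]
gripper_width: 0.125
gripper_force: 32.0
t 7.775 tcp [ 0.5335 -0.3097  0.0654] toolx ang 175.58 z [ 1.e-03 -2.e-04 -1.e+00] q [-0.62  0.3   1.41  0.    1.44 -2.11] M [ 0.403 -0.089 -0.001] F [0.5 1.5 4.7] w 11.707740923384927 31.98874117922969
[ 562  250   78   39 2095] mean [ 0.52   -0.1903  0.0922] rect [ 520.7 -188.6] [12.  33.6] 5.8 zmax 0.0952
[ 420  276   85   36 2276] mean [ 0.5263 -0.249   0.0923] rect [ 527.2 -248.4] [12.4 35.4] 2.2 zmax 0.096
[ 278  278   88   78 2697] mean [ 0.5307 -0.3094  0.0928] rect [ 532.5 -306.4] [34.9 32.1] 23.5 zmax 0.099
```

```bash
cat > m.py <<'E'
from cell import sensors;import numpy as np
from scipy.spatial.transform import Rotation as R
s=sensors.state();M=R.from_quat(np.roll(s["orientation"],-1)).as_matrix()
print("ang",np.degrees(np.arctan2(M[1,0],M[0,0])).round(2),"M",s["torque"].round(3),"F",s["ft_force"].round(1),"tau6",s["tau"][5].round(3))
E
python3 m.py
python3 -m inch '[{"offset":[0,0,0],"delta_rot":[0,0,1]},{"offset":[0,0,0],"delta_rot":[0,0,1]},{"offset":[0,0,0],"delta_rot":[0,0,1]},{"offset":[0,0,0],"delta_rot":[0,0,1]},{"offset":[0,0,0],"delta_rot":[0,0,1]},{"offset":[0,0,0],"delta_rot":[0,0,1]},{"offset":[0,0,0],"delta_rot":[0,0,1]},{"offset":[0,0,0],"delta_rot":[0,0,1]},{"offset":[0,0,0],"delta_rot":[0,0,1]}]'; python3 m.py
python3 -m inch '[{"offset":[0,0,0],"delta_rot":[0,0,0.4]},{"offset":[0,0,0],"delta_rot":[0,0,0.4]}]'; python3 m.py
```

```text
ang 175.58 M [ 0.462 -0.085 -0.013] F [-0.   2.2  4. ] tau6 -0.013
clock: 8.95
ee_pos: [0.5332, -0.3103, 0.0654]
orientation: [0.0, 0.419, 0.908, -0.001]
ft_force: [-0.7, 0.6, 5.1]
gripper_width: 0.124
gripper_force: 32.0
ang 130.41 M [ 0.158  0.04  -0.032] F [-0.7  0.6  5.1] tau6 -0.551
clock: 9.2
ee_pos: [0.5332, -0.3103, 0.0654]
orientation: [0.0, 0.45, 0.893, -0.001]
ft_force: [-0.8, -0.0, 5.8]
gripper_width: 0.128
gripper_force: 32.0
ang 126.54 M [0.128 0.102 0.017] F [-0.8 -0.   5.8] tau6 -0.207
```

```bash
python3 -m inch '[{"offset":[0,0,0],"delta_rot":[0,0,0.5]},{"offset":[0,0,0],"delta_rot":[0,0,0.5]},{"offset":[0,0,0],"delta_rot":[0,0,0.4]}]' >/dev/null; python3 m.py
python3 -m inch '[{"offset":[0,0,0],"delta_rot":[0,0,0.2]},{"offset":[0,0,0],"delta_rot":[0,0,0.1]}]' >/dev/null; python3 m.py
python3 -m inch '[{"offset":[0,0,0],"delta_rot":[0,0,0.2]},{"offset":[0,0,0],"delta_rot":[0,0,0.1]}]' >/dev/null; python3 m.py
```

```text
ang 119.53 M [ 0.06   0.216 -0.011] F [-1.6  1.2  4.9] tau6 -0.195
ang 118.08 M [0.098 0.156 0.021] F [-0.9  0.9  5.3] tau6 -0.023
ang 116.58 M [-0.005  0.232  0.041] F [-1.   0.4  5.6] tau6 -0.023
```

```bash
python3 -m inch '[{"offset":[0,0,0],"delta_rot":[0,0,0.2]},{"offset":[0,0,0],"delta_rot":[0,0,0.1]}]' >/dev/null; python3 m.py
python3 -m inch '[{"offset":[0,0,0],"delta_rot":[0,0,0.2]},{"offset":[0,0,0],"delta_rot":[0,0,0.1]}]' >/dev/null; python3 m.py
```

```text
ang 115.11 M [0.073 0.181 0.184] F [-1.3  1.1  4.5] tau6 0.168
ang 113.62 M [0.084 0.18  0.258] F [-1.6  0.3  5.5] tau6 0.174
```

```bash
python3 -m inch '[{"offset":[0,0,0],"delta_rot":[0,0,0.2]},{"offset":[0,0,0],"delta_rot":[0,0,0.1]}]' >/dev/null; python3 m.py
```

```text
ang 112.12 M [0.082 0.224 0.226] F [-1.9 -0.   4.4] tau6 0.189
```

The valve seated at about 115.8°, where the torque jumped to 0.18 N m. It is now about 3.7° in. I'll add about 2.8° to reach mid-range, roughly 1.1 mm, and check for slip.

```bash
python3 -m inch '[{"offset":[0,0,0],"delta_rot":[0,0,0.2]},{"offset":[0,0,0],"delta_rot":[0,0,0.2]},{"offset":[0,0,0],"delta_rot":[0,0,0.15]}]' >/dev/null; python3 m.py
python3 -m inch '[{"offset":[0,0,0],"delta_rot":[0,0,0]},{"offset":[0,0,0],"delta_rot":[0,0,0]}]';python3 m.py;python3 m.py;python3 look.py w3
```

```text
ang 109.37 M [0.006 0.24  0.261] F [-2.   0.2  4.8] tau6 0.183
clock: 11.45
ee_pos: [0.5329, -0.3104, 0.0654]
orientation: [0.0, 0.578, 0.816, -0.001]
ft_force: [-2.4, 0.4, 4.8]
gripper_width: 0.124
gripper_force: 32.0
ang 109.39 M [0.052 0.284 0.189] F [-2.4  0.4  4.8] tau6 0.224
ang 109.39 M [0.052 0.284 0.189] F [-2.4  0.4  4.8] tau6 0.224
t 11.45 tcp [ 0.5329 -0.3104  0.0654] toolx ang 109.39 z [-3.0e-04 -1.6e-03 -1.0e+00] q [-0.62  0.3   1.41 -0.    1.44 -0.96] M [0.052 0.284 0.189] F [-2.4  0.4  4.8] w 11.697247392061003 32.03902044799179
[ 374    0   48   67 2170] mean [ 0.5216 -0.1941  0.0925] rect [ 521.7 -193.2] [12.3 23. ] 4.9 zmax 0.0954
[ 332  133   53   92 2737] mean [ 0.5273 -0.2474  0.0925] rect [ 527.7 -248.1] [12.3 36.1] 2.1 zmax 0.0954
[ 278  278   88   79 2693] mean [ 0.5332 -0.3066  0.0928] rect [ 530.7 -308.8] [34.6 32. ] 81.8 zmax 0.099
```

View pics/w3.png

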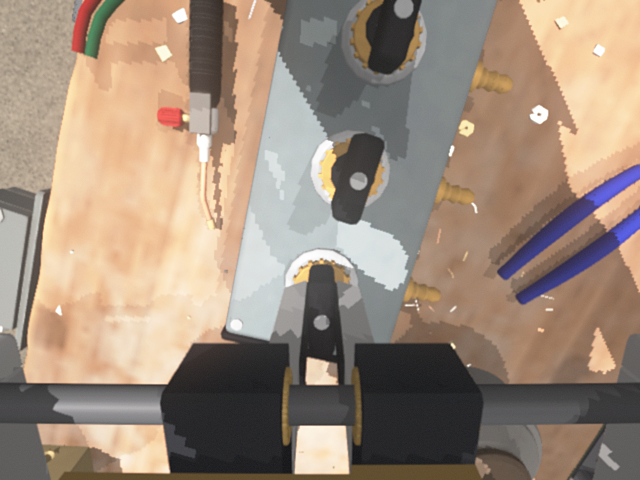

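The handle is at px (322,310), squarely in the fingers with no slip. I'll release, lift, verify, and move part of the way to the button.

```bash
python3 -m inch '[{"offset":[0,0,0],"delta_rot":[0,0,0]},{"offset":[0,0,0],"delta_rot":[0,0,0]},{"offset":[0,0,0],"delta_rot":[0,0,0]},{"offset":[0,0,0],"delta_rot":[0,0,0]}]' 36
python3 -m inch '[{"offset":[0,0,-0.4],"delta_rot":[0,0,0]},{"offset":[0,0,-0.5],"delta_rot":[0,0,0]},{"offset":[0,0,-0.5],"delta_rot":[0,0,0]},{"offset":[0,0,-0.5],"delta_rot":[0,0,0]},{"offset":[0,0,-0.5],"delta_rot":[0,0,0]},{"offset":[0,0,-0.5],"delta_rot":[0,0,0]},{"offset":[0,0,-0.5],"delta_rot":[0,0,0]},{"offset":[0,0,0],"delta_rot":[0,0,0]}]'
python3 look.py w4
python3 -m inch '[{"offset":[0.8,0.2,0],"delta_rot":[0,0,0]},{"offset":[0.8,0.2,0],"delta_rot":[0,0,0]},{"offset":[0.8,0.2,0],"delta_rot":[0,0,0]},{"offset":[0.8,0.2,0],"delta_rot":[0,0,0]},{"offset":[0.8,0.2,0],"delta_rot":[0,0,0]},{"offset":[0,0,0],"delta_rot":[0,0,0]}]' 0
cat >> look.py <<'E'
print("button")
m=(P[...,0]>.48)&(P[...,0]<.54)&(P[...,1]>-.085)&(P[...,1]<-.025)
for a in (.05,.055,.06,.064,.068): print(a);bars(P,a,.08,mask=m)
print(np.histogram(P[m][:,2],bins=np.arange(.03,.08,.002)))
E
python3 look.py w5
```

```text
clock: 12.0
ee_pos: [0.533, -0.3097, 0.0643]
orientation: [-0.0, 0.578, 0.816, -0.0]
ft_force: [-0.4, -0.9, 0.1]
gripper_width: 0.382
gripper_force: 0.0
clock: 13.0
ee_pos: [0.5342, -0.3105, 0.2043]
orientation: [0.003, 0.578, 0.816, -0.0]
ft_force: [-1.0, -1.2, 0.1]
gripper_width: 0.385
gripper_force: 0.0
t 13.0 tcp [ 0.5342 -0.3105  0.2043] toolx ang 109.33 z [ 0.005  -0.0037 -1.    ] q [-0.62  0.23  1.2  -0.    1.7  -0.96] M [-0.02  -0.056 -0.   ] F [-1.  -1.2  0.1] w 36.143808609860706 0.0
[371   0  18   6  78] mean [ 0.5182 -0.1416  0.091 ] rect [ 518.3 -141.5] [11.5  2.5] 19.8 zmax 0.0937
[347  43  28  56 922] mean [ 0.5212 -0.1865  0.0925] rect [ 521.3 -186.3] [12.1 35.9] 5.1 zmax 0.0953
[325 134  28  50 791] mean [ 0.5275 -0.2477  0.0926] rect [ 527.7 -248.1] [12.  36.1] 2.3 zmax 0.0957
[312 215  16  45 673] mean [ 0.5339 -0.3091  0.0926] rect [ 534.2 -309.4] [11.9 35.8] 19.4 zmax 0.0952
clock: 13.8
ee_pos: [0.5174, -0.1436, 0.2]
orientation: [-0.001, 0.577, 0.817, -0.0]
ft_force: [-0.4, 0.5, 0.2]
gripper_width: 0.002
gripper_force: 0.0
t 13.8 tcp [ 0.5174 -0.1436  0.2   ] to
[... 474 characters left out ...]
691
0.055
[ 321   98   50   51 1967] mean [ 0.507  -0.0541  0.0606] rect [507.4 -54.1] [39.  38.6] 63.2 zmax 0.0691
0.06
[331 108  30  31 748] mean [ 0.5071 -0.0542  0.0667] rect [507.  -54.2] [22.6 22.4] 19.6 zmax 0.0691
0.064
[332 108  29  31 735] mean [ 0.5072 -0.0541  0.0668] rect [507.3 -54. ] [21.9 22.4] 19.6 zmax 0.0691
0.068
(array([   0,    0,    0,    0,    0,    0,  340, 2800,  319,    1,    0,
          4,  180,  971,   89,    6,    7,  141,  545,   49,    0,    0,
          0,    0]), array([0.03 , 0.032, 0.034, 0.036, 0.038, 0.04 , 0.042, 0.044, 0.046,
       0.048, 0.05 , 0.052, 0.054, 0.056, 0.058, 0.06 , 0.062, 0.064,
       0.066, 0.068, 0.07 , 0.072, 0.074, 0.076, 0.078]))
```

View pics/w5.png

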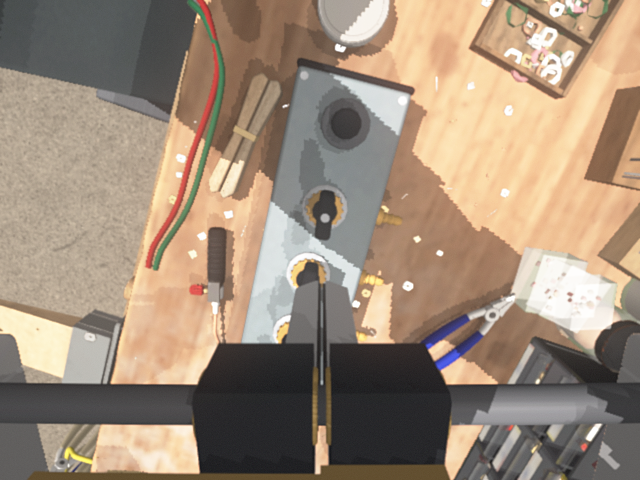

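The valve handle stayed at 109.4°, which is about 6.4° or 1.1 mm past the seat. The button is at px (345,122), world (0.507, -0.054), with its top at 0.067 and its housing at 0.057, so fully in is about 0.061. I'll move over it and press.

```bash
python3 -m inch '[{"offset":[0.73,0.17,0],"delta_rot":[0,0,0]},{"offset":[0.73,0.17,0],"delta_rot":[0,0,0]},{"offset":[0.73,0.17,0],"delta_rot":[0,0,0]},{"offset":[0,0,0.6],"delta_rot":[0,0,0]},{"offset":[0,0,0.6],"delta_rot":[0,0,0]},{"offset":[0,0,0.6],"delta_rot":[0,0,0]},{"offset":[0,0,0.6],"delta_rot":[0,0,0]},{"offset":[0,0,0.4],"delta_rot":[0,0,0]},{"offset":[0,0,0.3],"delta_rot":[0,0,0]},{"offset":[0,0,0],"delta_rot":[0,0,0]}]'
python3 -m inch '[{"offset":[0,0,0.1],"delta_rot":[0,0,0]},{"offset":[0,0,0.1],"delta_rot":[0,0,0]},{"offset":[0,0,0],"delta_rot":[0,0,0]}]'
```

```text
clock: 15.1
ee_pos: [0.5077, -0.0563, 0.0758]
orientation: [-0.001, 0.579, 0.816, -0.0]
ft_force: [-0.3, 0.1, -0.5]
gripper_width: 0.007
gripper_force: 0.0
clock: 15.48
ee_pos: [0.5081, -0.0561, 0.0687]
orientation: [0.0, 0.578, 0.816, -0.0]
ft_force: [0.6, 0.7, 0.4]
gripper_width: -0.0
gripper_force: 0.0
```

```bash
python3 -m inch '[{"offset":[0.05,0,0.05],"delta_rot":[0,0,0]},{"offset":[0,0,0.05],"delta_rot":[0,0,0]},{"offset":[0,0,0],"delta_rot":[0,0,0]}]'|sed -n '1,4p'
python3 -m inch '[{"offset":[0,0,0.04],"delta_rot":[0,0,0]},{"offset":[0,0,0.03],"delta_rot":[0,0,0]},{"offset":[0,0,0],"delta_rot":[0,0,0]}]'|sed -n '1,4p'
```

```text
clock: 15.85
ee_pos: [0.5078, -0.0542, 0.0651]
orientation: [0.0, 0.578, 0.816, 0.0]
ft_force: [1.1, 0.8, 2.7]
clock: 16.23
ee_pos: [0.5078, -0.0542, 0.0622]
orientation: [0.0, 0.578, 0.816, 0.0]
ft_force: [0.1, 0.1, 2.9]
```

```bash
python3 -m inch '[{"offset":[0,0,0.03],"delta_rot":[0,0,0]},{"offset":[0,0,0],"delta_rot":[0,0,0]}]'|sed -n '1,4p'
python3 -m inch '[{"offset":[0,0,0.03],"delta_rot":[0,0,0]},{"offset":[0,0,0],"delta_rot":[0,0,0]}]'|sed -n '1,4p'
```

```text
clock: 16.48
ee_pos: [0.5079, -0.0542, 0.0613]
orientation: [0.0, 0.578, 0.816, 0.0]
ft_force: [-0.9, 0.2, 4.5]
clock: 16.73
ee_pos: [0.5079, -0.0542, 0.0611]
orientation: [0.001, 0.578, 0.816, 0.0]
ft_force: [-2.8, -0.1, 10.3]
```

The button bottomed at 0.0611: the force rose from 4.5 to 10 N with no further travel. I'll give it one small extra nudge to be sure, then release.

```bash
python3 -m inch '[{"offset":[0,0,0.02],"delta_rot":[0,0,0]},{"offset":[0,0,0],"delta_rot":[0,0,0]},{"offset":[0,0,0],"delta_rot":[0,0,0]}]'|sed -n '1,4p'
python3 -m inch '[{"offset":[0,0,-0.15],"delta_rot":[0,0,0]},{"offset":[0,0,-0.3],"delta_rot":[0,0,0]},{"offset":[0,0,-0.6],"delta_rot":[0,0,0]},{"offset":[0,0,-0.6],"delta_rot":[0,0,0]},{"offset":[0,0,-0.6],"delta_rot":[0,0,0]},{"offset":[0,0,-0.6],"delta_rot":[0,0,0]},{"offset":[0,0,-0.6],"delta_rot":[0,0,0]},{"offset":[-0.8,-0.2,0],"delta_rot":[0,0,0]},{"offset":[-0.8,-0.2,0],"delta_rot":[0,0,0]},{"offset":[-0.8,-0.2,0],"delta_rot":[0,0,0]},{"offset":[0,0,0],"delta_rot":[0,0,0]},{"offset":[0,0,0],"delta_rot":[0,0,0]}]'
python3 look.py w6
python3 - <<'E'
from h import *; from cell import eyes
p,d=eyes.grab_frame("top");cv2.imwrite("pics/top1.png",p[:,:,::-1])
P=cloud(d,eyes.calibration("top"));box=np.zeros(d.shape,bool);box[185:262,275:475]=1
bars(P,.078,.11,mask=box)
E
```

```text
clock: 17.1
ee_pos: [0.508, -0.0543, 0.0611]
orientation: [0.001, 0.578, 0.816, 0.0]
ft_force: [-4.7, 1.8, 13.2]
clock: 18.6
ee_pos: [0.5162, -0.1521, 0.1961]
orientation: [-0.001, 0.578, 0.816, 0.0]
ft_force: [0.2, 0.1, 0.5]
gripper_width: 0.006
gripper_force: 0.0
t 18.6 tcp [ 0.5162 -0.1521  0.1961] toolx ang 109.33 z [-0.0014  0.0011 -1.    ] q [-0.39  0.06  1.41  0.    1.67 -0.73] M [-0.039 -0.103  0.068] F [0.2 0.1 0.5] w 0.5666403835665688 0.0
[320 184  21  48 752] mean [ 0.5145 -0.1241  0.0926] rect [ 514.9 -124.9] [12.1 36.2] 11.5 zmax 0.0952
[304 262  20  23 312] mean [ 0.5198 -0.1761  0.0923] rect [ 520.4 -177.8] [12.  19.2] 5.8 zmax 0.0946
button
0.05
[ 326   87   50   53 2087] mean [ 0.507  -0.0543  0.0605] rect [507.6 -54. ] [38.8 39. ] 19.4 zmax 0.07
0.055
[ 326   87   50   53 2053] mean [ 0.507  -0.0542  0.0606] rect [507.6 -54. ] [38.7 39. ] 19.4 zmax 0.07
0.06
[336  97  31  32 787] mean [ 0.5071 -0.0542  0.0666] rect [507.3 -54.2] [23.  22.6] 19.8 zmax 0.07
0.064
[336  97  31  32 773] mean [ 0.5072 -0.0541  0.0667] rect [507.3 -54.2] [23.  22.6] 19.8 zmax 0.07
0.068
(array([   0,    0,    0,    0,    0,    0,  317, 2889,  374,    1,    2,
          6,  183, 1010,   99,    1,   13,  160,  561,   52,    0,    0,
          0,    0]), array([0.03 , 0.032, 0.034, 0.036, 0.038, 0.04 , 0.042, 0.044, 0.046,
       0.048, 0.05 , 0.052, 0.054, 0.056, 0.058, 0.06 , 0.062, 0.064,
       0.066, 0.068, 0.07 , 0.072, 0.074, 0.076, 0.078]))
[335 211  20   9 156] mean [ 0.5114 -0.1245  0.0913] rect [ 512.9 -124.7] [12.7 35.3] 11.9 zmax 0.0967
[411 216  11   9  83] mean [ 0.5247 -0.2553  0.0918] rect [ 526.  -254.9] [12.4 19.3] 3.7 zmax 0.0972
[434 216  22  11 157] mean [ 0.5305 -0.3078  0.0915] rect [ 532.1 -308.5] [12.4 35.2] 19.8 zmax 0.0976
```

The button is back out at 0.067, the closed valve has held its angle, and the other valves haven't moved. Handing in.

```bash
python3 -c "from cell import order; print(order.finish_job())"
```

```text
the job is handed in; nothing more can be done
None
```

The job is handed in: I turned the open valve (the one at the -y end) clockwise to about 6.4° past its seat (roughly 1.1 mm squeeze, snug is 0.3–2.0 mm), then pushed the bleed button fully in and it came back out, with nothing else touched, in about 19 s of the 54 s allowed.

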